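Slide the lens board out to the pointer and hold it

ROBOT

A 7-joint arm with a two-finger parallel gripper is mounted at the origin on a cart in front of the work surface, level with it; the furniture and walls round the work are solid. World frame = base frame: x ahead of the robot, y to its left, z up, the work surface at z = 0. Lengths are in m, angles in rad, forces in N, time in s.
With the tool pointing down it reaches from about 0.4 to 0.875 m from the base axis. Payload 19.3 kg.
Tool frame: the origin (TCP) lies on the centre line of the jaws, within the pads' length; the fingertips stand 8 mm ahead of it and the grasp point (between the pads) lies 11 mm behind it; z points along the fingers, y is the line along which they close (so a half turn about z gives the same grasp; the last joint's range is limited). The gripper opens to 85 mm and grips with 20 to 120 N. Pads are 22 mm wide; open, the fingers measure 114 mm over their backs; the gripper's body (76 mm by 85 mm) begins 54 mm behind the grasp point. The pads swing forward as they close: fully open they stand 13 mm farther back than shut.
Start: joints at [-1.23, 0.521, -0.036, 1.599, 0.021, 1.021, -0.113], TCP at [0.25, 0.573, 0.239] pointing down, gripper open.
Joint ranges: [-2.91, 2.91], [-0.3, 2.13], [-1.5, 1.42], [0.17, 2.43], [-1.26, 4.41], [0.16, 1.93], [-2.52, 2.52]. Speed limits (rad/s): [1.89, 1.89, 2.39, 2.39, 3.01, 3.01, 3.01].

INTERFACE

Orientations are given as [roll, pitch, yaw] about the fixed x, y, z axes, in that order (R = Rz(yaw) Ry(pitch) Rx(roll)).
In Python, from workcell import status, grab_frame, camera_params, bot, search_frame, silhouettes gives the robot as it stands.
- The arm moves only by the shell command python3 -m creep 'ROWS' [FORCE]. ROWS is JSON, a list of rows, each a list of 5 numbers: the shift along the tool's x, y, z in units of 60 mm (1.0 is 60 mm), then the turn about the tool's z in units of 8 degrees (1.0 is 8 degrees), then the opening, from 0 (shut) to 1 (fully open). In form: [[x, y, z, twist, hand], ...]. A call has 1 to 5 rows; each row is the pose to reach, as a shift and turn from the pose commanded when the call began, along the tool's axes at that moment; what a row does not reach only later rows make up. A row lasts 1/8 s, in which the tool goes at most 62.5 mm and 10.7 degrees, less where a joint would pass 70% of its speed; a pose out of reach is approached as far as the arm can. A call with a gripper value outside its range is refused whole. The fingers move at their own pace and stop on an object; FORCE is the grip in N (left out, the last holds). Time passes only in rows, so rows that repeat a pose let the fingers close. It gives the time, the measured TCP pose, the force, the opening and the grip force at its end, in the units of the state.
- status.observe(): the state, without advancing time (a new reading comes with each control period).
- grab_frame(name): name is "side" or "top"; returns the picture (480x640x3 uint8, blue, green, red); there is no depth.
- camera_params(name): a dict with "K" (3x3 intrinsics, pixels), "rvec" (rotation vector, rad) and "tvec" (3), from world to camera coordinates, as OpenCV has them. Camera axes: x right, y down, z forward; pixel columns grow to the right and rows downward; lengths in m; the calibration is good to about 2 mm. A picture is of the moment at which its call begins. camera_params takes no time and is no camera call.
- bot.job_done(): hands the job in; it is judged then, once.
Trained networks look in the newest picture that a camera, given by its name, has taken for a name from the list of things; names that differ only in an ending like _2 or _b are one class to them, and where a whole thing is asked for, a point or a joint stands for the part that bears it (a point fixed in the world has none). Each returns a list of dicts, best first, with "p" (0 to 1); they miss things now and then, are a little off and sometimes report something else, mostly with a low value. They report only what shows in the picture. A call takes as long as a camera call. They do not tell look-alikes from the thing itself.
- search_frame(camera, name): "extent" ([left, top, right, bottom] as shares, 0 to 1, of the picture: columns of its width, rows of its height, round what is visible of it).
- silhouettes(camera, name): "mask" (480x640 bool, what is visible of it) and "extent" ([left, top, right, bottom] as shares, 0 to 1, of the picture: columns of its width, rows of its height, round what is visible of it).
The state is a dict: "clock": time; "qpos": joint angles; "qd": joint speeds; "joint_efforts": joint torques, N m; "position": TCP position; "tool_rot": TCP orientation; "force": force on the tool from outside, world axes, zero at the start; "moment": the same for the moment, N m; "grip_width": finger opening in m; "finger_force": force on a finger pad.
Only numpy, scipy, OpenCV 4.12 (cv2) and the standard library are available. Lean on these libraries where they do the work, as an engineer would, in place of code of your own. Each camera call takes 0.05 s, during which the arm holds its last target. There are 200 camera calls.

TASK

Free the lens board on its stand by squeezing the red trigger fully against the fixed black grip and letting it go again: the catch drops and a spring pushes the board out a little. Then take the board by the black knob at its rear and slide it out along its stand, without lifting it, until its front edge is in line with the tip of the red pointer, so that the lens hangs over the dish. So far out the board tips by itself: the program finishes while the gripper still holds it, level and still, at the mark; leave the dish and the other things on the bench alone and do not let the board touch the pointer.

Things in the scene. Friction and masses are not known exactly. Their poses are not given: they have to be found in the camera images.
- stand: Fixed stand with a level deck 120 x 240 mm, its top 90 mm above the bench. Origin: on the bench under the deck's middle. -y is outward, the way the board slides; +x points to the side with grip and trigger. Two dark rails (inner faces x = +-52 mm, 6 mm above the deck) keep the board straight; nothing holds it down.
- trigger (a joint): Red trigger lever, 10 mm thick, 22 mm high, 105 mm long along +y from its upright hinge pin at x 138, y -80, z 72 mm of the stand. 0 = released, 0.16 rad = fully squeezed to the black grip (toward -x). Springs back; about 8 N to squeeze. Past 0.11 the brass catch is clear of the board's steel lug, a spring pushes the board 20 mm out, and on release the catch rises behind the lug.
- squeeze_point (a point): Fixed point between black grip and trigger, 72 mm above the bench, mid-height of both; a gripper from above closing along the stand's x squeezes here. Outer face of the grip (20 mm thick, top 85 mm above the bench) 24 mm to -x; outer face of the trigger 23 mm to +x released, 11 mm squeezed. At least 30 mm free beyond each. Axes as the stand's.
- lens_board: Blue board 100 (x) x 300 (y) x 12 mm, loose, about 0.6 kg, on the deck; y along the stand's. Front edge (yellow) at its -y end; carries a white round condenser lens (80 mm wide, 32 high, 55 mm behind the front edge) and the rear knob. Centre of mass 110 to 125 mm behind the front edge: with more than that hanging out it tips if not held. Origin: middle of its underside.
- nose (a point): Middle of the front edge of the board, at half its thickness. Axes as the board's.
- knob_grip (a point): Where to grip the black knob at the rear of the board: an upright block 22 mm (x) x 36 mm (y), top 46 mm above the board's top face; this point is on its middle line, 24 mm above the board's top face (126 mm above the bench). It is 275 mm behind the front edge. Axes as the board's.
- deck_edge (a point): Middle of the outer (-y) upper edge of the stand's deck, over which the board slides out.
- pointer: Fixed pointer: a steel post on a dark foot on the bench, beside the board's path on the trigger's side, about 120 mm high, with a red blade pointing to -x of the stand. Axes as the stand's. Its place along the board's path differs each time.
- pointer_tip (a point): Tip of the red blade, the mark: 3 mm wide along y, 112 mm above the bench, about 10 mm clear of the board's side. The board's front edge must come level with it along y. Axes as the stand's.
- dish: Red-lidded round dish, 90 mm across, 16 mm high, on the bench below where the lens shall come; leave alone. Origin: centre of its underside.
- timer: Cream bench timer 70 x 70 x 25 mm; leave alone. Origin: centre of its underside.
- stain_blue: Blue dropper bottle 37 mm across, 98 mm high; leave alone. Origin: centre of its underside.
- tape_roll: Roll of cream tape 104 mm across, 25 mm high; leave alone. Origin: centre of its underside.
- specimen_cup_2: Specimen cup with a red lid, 61 mm across, 70 mm high; leave alone. Origin: centre of its underside.
Things that resemble listed ones, but are neither listed nor needed, are in the scene too. What is shaped like the pointer but pink or purple is not meant.

How it is judged:
By the outcome, as a careful person would: the job done as asked, in the order asked, and still so for the second after the job is handed in, while the arm keeps its last pose, push and grip.
It also fails if it takes over 48 s, if anything falls off the work surface, if the arm or the gripper's body presses on something with over 40 N, if the wrist force passes 120 N, or if a joint passes its speed limit or range.

## Working session

There is one attempt and no reset: what is moved stays moved. The work goes in short steps, Python scripts to look and compute and a shell command to move; the robot and the scene stay as the last step left them, time stands still between calls to the robot, and variables do not carry over. Pictures are saved under pics/ and viewed, at most 10 in all, crops included, and the job is handed in when it is done.

```bash
mkdir -p pics; cat > h.py <<'E'
import numpy as np,cv2
from workcell import status,grab_frame,camera_params,bot,search_frame,silhouettes
def cam(n):
    c=camera_params(n);K=np.array(c["K"],float);R=cv2.Rodrigues(np.array(c["rvec"],float))[0];t=np.array(c["tvec"],float).ravel();return K,R,t
def ray(n,u,v,z):
    K,R,t=cam(n);d=R.T@np.linalg.solve(K,[u,v,1]);o=-R.T@t;return o+d*(z-o[2])/d[2]
def proj(n,P):
    K,R,t=cam(n);q=(np.atleast_2d(P)@R.T+t)@K.T;return q[:,:2]/q[:,2:]
E
python3 - <<'E'
from h import *
s=status.observe();print({k:np.round(v,3) for k,v in s.items()})
for n in("side","top"):
    cv2.imwrite(f"pics/{n}0.png",grab_frame(n));K,R,t=cam(n);print(n,-R.T@t)
    for o in("lens_board","trigger","pointer","stand","dish","knob_grip"):
        print(n,o,[(round(d["p"],2),np.round(np.array(d["extent"])*[640,480,640,480]).tolist()) for d in search_frame(n,o)[:3]])
E
```

```text
{'clock': np.float64(0.0), 'qpos': array([-1.23 ,  0.522, -0.036,  1.6  ,  0.021,  1.021, -0.113]), 'qd': array([ 0.001, -0.001, -0.   , -0.001,  0.001,  0.001, -0.   ]), 'joint_efforts': array([-1.0000e-03, -9.2713e+01,  1.9790e+00, -3.6994e+01,  1.8000e-02,
        8.0000e-03, -0.0000e+00]), 'position': array([0.249, 0.573, 0.239]), 'tool_rot': array([-3.141,  0.   ,  2.731]), 'force': array([-0.782, -0.069, -0.12 ]), 'moment': array([-0.041,  0.009,  0.018]), 'finger_force': np.float64(0.0), 'grip_width': np.float64(0.085)}
side [ 0.22145687 -1.05168727  0.77594937]
side lens_board [(0.34, [365.0, 224.0, 388.0, 254.0])]
side trigger [(0.45, [293.0, 215.0, 303.0, 242.0]), (0.19, [216.0, 196.0, 301.0, 275.0])]
side pointer [(0.82, [402.0, 304.0, 422.0, 358.0]), (0.71, [282.0, 268.0, 307.0, 319.0]), (0.64, [303.0, 294.0, 327.0, 346.0])]
side stand [(0.63, [216.0, 197.0, 299.0, 277.0])]
side dish [(0.91, [235.0, 291.0, 274.0, 319.0])]
side knob_grip [(0.83, [221.0, 176.0, 268.0, 251.0]), (0.45, [281.0, 270.0, 309.0, 323.0])]
top [ 0.30885697 -0.08235564  1.54618805]
top lens_board [(0.88, [180.0, 249.0, 290.0, 312.0])]
top trigger [(0.66, [244.0, 234.0, 274.0, 239.0])]
top pointer [(0.76, [339.0, 267.0, 353.0, 277.0]), (0.65, [369.0, 261.0, 383.0, 276.0]), (0.64, [381.0, 296.0, 397.0, 311.0])]
top stand [(0.59, [193.0, 233.0, 290.0, 316.0])]
top dish [(0.6, [308.0, 284.0, 334.0, 316.0]), (0.26, [191.0, 235.0, 287.0, 312.0])]
top knob_grip []
```

View pics/side0.png

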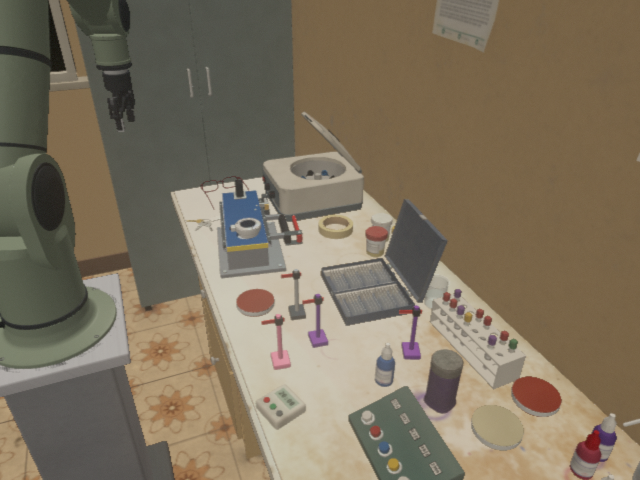

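View pics/top0.png

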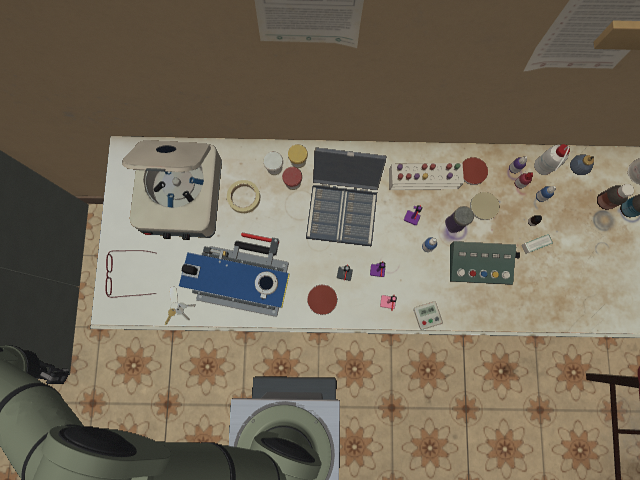

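The side view shows the stand with its board at (245,225), the trigger at (297,230) and the grey/dark-foot pointer at (297,310). In the top view they are at about (235,278), (260,238) and (345,270). The pink and purple posts are decoys. I'll enlarge both.

```bash
python3 - <<'E'
from h import *
a=cv2.imread("pics/top0.png")[225:325,170:360];cv2.imwrite("pics/t1.png",cv2.resize(a,None,fx=4,fy=4,interpolation=cv2.INTER_CUBIC))
a=cv2.imread("pics/side0.png")[170:330,200:320];cv2.imwrite("pics/s1.png",cv2.resize(a,None,fx=3.7,fy=3.7,interpolation=cv2.INTER_CUBIC))
E
```

```text
(no output)
```

View pics/t1.png

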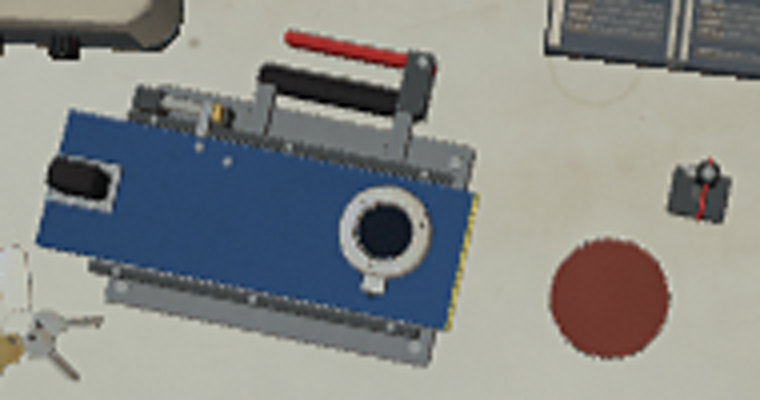

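View pics/s1.png

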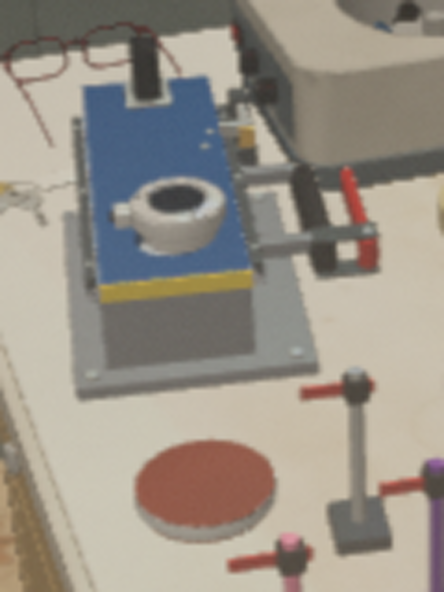

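```bash
cat > fit.py <<'E'
from h import *
from scipy.optimize import least_squares
T=lambda a:(np.array(a,float)+.5)/4-.5+[170,225]
S=lambda a:(np.array(a,float)+.5)/3.7-.5+[200,170]
def W(p,q): c,s=np.cos(p[2]),np.sin(p[2]);q=np.atleast_2d(q);return np.c_[p[0]+c*q[:,0]-s*q[:,1],p[1]+s*q[:,0]+c*q[:,1],q[:,2]]
C=[[.05,.15,.102],[.05,-.15,.102],[-.05,-.15,.102],[-.05,.15,.102]]
ot=T([[70,111],[478,193],[448,330],[38,245]]);os=S([[207,77],[251,270],[100,287],[83,87]])
for w in((1,1),(1,0),(0,1)):
    r=least_squares(lambda p:np.r_[(proj("top",W(p,C))-ot).ravel()*w[0],(proj("side",W(p,C))-os).ravel()*w[1]],[.45,.2,0]);p=r.x
    print("board",w,p.round(4),np.degrees(p[2]),r.fun.round(1))
    if w==(1,1): P=p
def tri(a,b):
    return least_squares(lambda X:np.r_[(proj("top",X)-T(a)).ravel(),(proj("side",X)-S(b)).ravel()],[.45,0,.1]).x
tip=tri([699,218],[301,394]);print("tip",tip,ray("top",*T([699,218]),.112),ray("side",*S([301,394]),.112))
loc=lambda X:W([0,0,-P[2]],[np.r_[X[:2]-P[:2],X[2]]])[0]
print("tip in board",loc(tip),loc(ray("top",*T([699,218]),.112)),loc(ray("side",*S([301,394]),.112)))
for n,a,z in(("trigend",[287,38],.083),("pin",[421,62],.085),("gripend",[262,75],.085),("knob",[72,170],.148),("plateFR",[474,148],.006),("plateFL",[430,366],.006),("plateRL",[104,300],.006)):
    print(n,loc(ray("top",*T(a),z)).round(4))
for n,a,z in(("trigendS",[346,170],.083),("pinS",[368,232],.085),("gripendS",[303,168],.085),("plateFR",[318,368],.006),("plateFL",[80,396],.006)):
    print(n,loc(ray("side",*S(a),z)).round(4))
E
python3 fit.py
```

```text
board (1, 1) [ 0.4877  0.1504 -0.1843] -10.561468791585115 [ 0.1 -0.8 -0.2 -0.6 -0.1 -0.5 -0.7 -0.4 -0.1  0.3 -0.1  1.1 -0.4  0.8
 -1.   0.5]
board (1, 0) [ 0.4861  0.1496 -0.1831] -10.49193373652652 [ 0.3 -0.2  0.1 -0.1  0.2  0.  -0.5  0.2 -0.   0.  -0.   0.  -0.   0.
 -0.   0. ]
board (0, 1) [ 0.4898  0.1538 -0.1867] -10.698658063822668 [-0.  -0.  -0.  -0.  -0.  -0.  -0.  -0.   0.4 -0.3  0.1  0.3 -0.1 -0.1
 -0.5 -0.1]
tip [ 0.49167084 -0.16485088  0.11404542] [ 0.49119935 -0.16481553  0.112     ] [ 0.49296    -0.16211947  0.112     ]
tip in board [ 0.06165211 -0.30915773  0.11404542] [ 0.06118213 -0.3092094   0.112     ] [ 0.06241879 -0.3062363   0.112     ]
trigend [0.1351 0.0126 0.083 ]
pin [ 0.1369 -0.0881  0.085 ]
gripend [0.104  0.0238 0.085 ]
knob [0.0019 0.1248 0.148 ]
plateFR [ 0.0939 -0.1331  0.006 ]
plateFL [-0.0748 -0.1358  0.006 ]
plateRL [-0.0756  0.1157  0.006 ]
trigendS [0.1398 0.0132 0.083 ]
pinS [ 0.1402 -0.083   0.085 ]
gripendS [0.1082 0.0189 0.085 ]
plateFR [ 0.0951 -0.1299  0.006 ]
plateFL [-0.0705 -0.131   0.006 ]
```

```bash
cat >> h.py <<'E'
B=np.array([.4877,.1504]);TH=-.1843
def loc2w(l): c,s=np.cos(TH),np.sin(TH);return B+[c*l[0]-s*l[1],s*l[0]+c*l[1]]
def w2loc(x): c,s=np.cos(TH),np.sin(TH);d=np.array(x[:2])-B;return np.array([c*d[0]+s*d[1],-s*d[0]+c*d[1]])
def go(l,z,yaw=np.pi/2+TH):
    s=status.observe();p=s["position"];y=s["tool_rot"][2]
    d=np.r_[loc2w(l),z]-p;dy=(yaw-y+np.pi)%(2*np.pi)-np.pi
    print("t",round(s["clock"],2),"loc",w2loc(p).round(4),"z",p[2].round(4),"rpy",s["tool_rot"].round(3),"F",s["force"].round(1),"w",round(s["grip_width"],4),"ff",round(s["finger_force"],1))
    print("units",np.round([(d[0]*np.cos(y)+d[1]*np.sin(y))/.06,(d[0]*np.sin(y)-d[1]*np.cos(y))/.06,-d[2]/.06,-np.degrees(dy)/8],3))
E
python3 -c "
from h import *
go([.117,-.014],.2)"
```

```text
t 0.7 loc [-0.3115  0.3718] z 0.2393 rpy [3.142 0.    2.731] F [ 0.1 -0.2  0.3] w 0.0857 ff 0.0
units [-8.404 -4.662  0.655  9.628]
```

```bash
python3 -m creep '[[-0.8,-0.45,0,1.2,0.78],[-1.7,-0.95,0,2.4,0.78],[-2.5,-1.4,0,3.6,0.78],[-3.3,-1.85,0,4.8,0.78],[-4.1,-2.3,0,6,0.78]]' 40; python3 -c "
from h import *
go([.117,-.014],.2)"
```

```text
clock: 1.32
position: [0.4209, 0.3468, 0.2396]
tool_rot: [3.141, -0.0, 1.888]
force: [1.0, 0.0, -0.5]
grip_width: 0.0668
finger_force: 0.0
t 1.32 loc [-0.1016  0.1808] z 0.2396 rpy [ 3.141 -0.     1.888] F [ 1.   0.  -0.5] w 0.0668 ff 0.0
units [-4.598  1.636  0.66   3.589]
```

```bash
python3 -m creep '[[-0.9,0.3,0,0.8,0.78],[-1.8,0.6,0.1,1.6,0.78],[-2.8,0.95,0.2,2.4,0.78],[-3.7,1.3,0.4,3.2,0.78],[-4.6,1.64,0.66,3.6,0.78]]';python3 -m creep '[[0,0,0,0,0.78],[0,0,0,0,0.78]]'; python3 - <<'E'
from h import *
go([.117,-.014],.105)
f=grab_frame("top");g=grab_frame("side")
a=cv2.resize(f[215:315,190:310],None,fx=4,fy=4,interpolation=cv2.INTER_CUBIC);b=cv2.resize(g[140:260,220:320],None,fx=3.3333,fy=3.3333,interpolation=cv2.INTER_CUBIC)
b=b[:400];cv2.imwrite("pics/c2.png",np.hstack([a[:396],b[:396,:320]]))
E
```

```text
clock: 1.95
position: [0.602, 0.1162, 0.1997]
tool_rot: [3.141, -0.001, 1.388]
force: [0.5, 1.0, -0.3]
grip_width: 0.0668
finger_force: 0.0
clock: 2.2
position: [0.6006, 0.1177, 0.1995]
tool_rot: [-3.141, -0.0, 1.39]
force: [-0.3, 0.2, 1.0]
grip_width: 0.0667
finger_force: 0.0
t 2.2 loc [ 0.117  -0.0114] z 0.1995 rpy [-3.141 -0.     1.39 ] F [-0.3  0.2  1. ] w 0.0667 ff 0.0
units [-0.043  0.     1.575  0.028]
```

View pics/c2.png

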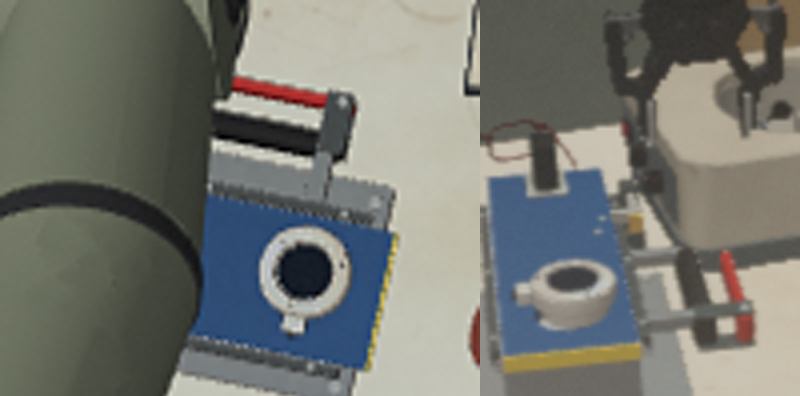

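The fingers straddle the grip and trigger side in the side view (fingertips at crop (645,120) and (748,120), jaws around the trigger). I'll descend centred over the squeeze point.

```bash
python3 -m creep '[[-0.04,0.03,0.5,0,0.78],[-0.04,0.03,1.0,0,0.78],[-0.04,0.03,1.5,0,0.78],[-0.04,0.03,1.7,0,0.78],[-0.04,0.03,1.7,0,0.78]]'; python3 -c "
from h import *
go([.119,-.014],.061)"
```

```text
clock: 2.92
position: [0.6019, 0.1155, 0.0978]
tool_rot: [-3.141, 0.0, 1.391]
force: [-0.1, -0.0, 0.4]
grip_width: 0.0664
finger_force: 0.0
t 2.92 loc [ 0.1186 -0.0134] z 0.0978 rpy [-3.141  0.     1.391] F [-0.1 -0.   0.4] w 0.0664 ff 0.0
units [-0.009  0.006  0.613  0.033]
```

```bash
python3 -m creep '[[0,0,0.2,0,0.78],[0,0,0.4,0,0.78],[0,0,0.6,0,0.78],[0,0,0.6,0,0.78],[0,0,0.6,0,0.78]]'; python3 -c "
from h import *
go([.1125,-.014],.061)"
```

```text
clock: 3.55
position: [0.6022, 0.1148, 0.0618]
tool_rot: [3.141, 0.0, 1.39]
force: [-0.0, 0.1, -0.1]
grip_width: 0.0663
finger_force: 0.0
t 3.55 loc [ 0.1191 -0.014 ] z 0.0618 rpy [3.141 0.    1.39 ] F [-0.   0.1 -0.1] w 0.0663 ff 0.0
units [ 0.    -0.11   0.014  0.026]
```

```bash
python3 -m creep '[[0,-0.04,0,0,0.65],[0,-0.08,0,0,0.55],[0,-0.11,0,0,0.45],[0,-0.11,0,0,0.4],[0,-0.11,0,0,0.36]]' 40; python3 -m creep '[[0,0,0,0,0.36],[0,0,0,0,0.36]]'
```

```text
clock: 4.18
position: [0.5965, 0.1162, 0.0632]
tool_rot: [3.139, -0.001, 1.39]
force: [-2.1, -1.7, 16.9]
grip_width: 0.0342
finger_force: 37.7
clock: 4.42
position: [0.5965, 0.1162, 0.0632]
tool_rot: [3.139, -0.001, 1.39]
force: [-2.2, -0.2, 17.0]
grip_width: 0.0344
finger_force: 37.7
```

Width of 34 mm matches a full squeeze (35 mm). Release and lift.

```bash
python3 -m creep '[[0,0,0,0,0.36],[0,0,0,0,0.45],[0,0.04,0,0,0.6],[0,0.11,0,0,0.78],[0,0.11,0,0,0.78]]' 40; python3 -m creep '[[0,0,0,0,0.78],[0,0,-0.6,0,0.78],[0,0,-1.2,0,0.78],[0,0,-1.8,0,0.78],[0,0,-2.2,0,0.78]]'; python3 - <<'E'
from h import *
f=grab_frame("top");g=grab_frame("side")
a=cv2.resize(f[215:315,190:310],None,fx=4,fy=4,interpolation=cv2.INTER_CUBIC);b=cv2.resize(g[160:280,200:300],None,fx=3.3333,fy=3.3333,interpolation=cv2.INTER_CUBIC)
cv2.imwrite("pics/c3.png",np.hstack([a[:396],b[:396,:320]]))
go([0,.105],.2)
E
```

```text
clock: 5.05
position: [0.6021, 0.1148, 0.0617]
tool_rot: [-3.141, 0.0, 1.39]
force: [0.9, -0.1, -0.1]
grip_width: 0.0668
finger_force: 0.0
clock: 5.68
position: [0.6022, 0.115, 0.1954]
tool_rot: [3.141, -0.001, 1.39]
force: [0.4, -0.1, 0.2]
grip_width: 0.0666
finger_force: 0.0
t 5.78 loc [ 0.1198 -0.0136] z 0.1962 rpy [ 3.138e+00 -2.000e-03  1.390e+00] F [-0.2 -1.3  0.5] w 0.0669 ff 0.0
units [ 1.984 -1.99  -0.063  0.027]
```

View pics/c3.png

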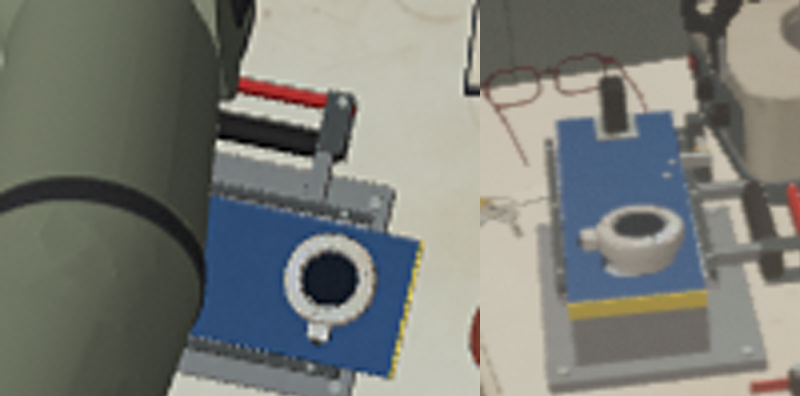

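The red trigger is back out and the board's yellow edge moved from crop x≈398 to ≈424 (about 19 mm): the catch has released. On to the knob.

```bash
python3 -m creep '[[0.5,-0.5,0,0,0.78],[1,-1,0,0,0.78],[1.5,-1.5,0,0,0.78],[1.98,-1.99,0,0,0.78],[1.98,-1.99,0,0,0.78]]'; python3 - <<'E'
from h import *
print(w2loc(ray("side",239.8,183.7,.148)))
go([0.001,.105],.117)
E
```

```text
clock: 6.4
position: [0.5038, 0.256, 0.1929]
tool_rot: [-3.14, -0.0, 1.395]
force: [0.3, 0.2, -0.3]
grip_width: 0.0669
finger_force: 0.0
[0.00483723 0.10894306]
t 6.4 loc [-0.0036  0.1067] z 0.1929 rpy [-3.14  -0.     1.395] F [ 0.3  0.2 -0.3] w 0.0669 ff 0.0
units [-0.03   0.076  1.265  0.061]
```

```bash
python3 -m creep '[[-0.03,0.08,0.3,0,0.78],[-0.03,0.08,0.6,0,0.78],[-0.03,0.08,0.9,0,0.78],[-0.03,0.08,1.26,0,0.78],[-0.03,0.08,1.26,0,0.78]]'; python3 -m creep '[[0,0,0,0,0.6],[0,0,0,0,0.45],[0,0,0,0,0.35],[0,0,0,0,0.3]]' 30;  python3 - <<'E'
from h import *
go([0.001,.105],.117)
E
```

```text
clock: 7.02
position: [0.5096, 0.2496, 0.1161]
tool_rot: [-3.139, 0.002, 1.39]
force: [-0.2, -0.1, 0.6]
grip_width: 0.0668
finger_force: 0.0
clock: 7.52
position: [0.5099, 0.2508, 0.1184]
tool_rot: [-3.141, -0.0, 1.391]
force: [-4.1, 1.6, 3.5]
grip_width: 0.0258
finger_force: 2.3
t 7.53 loc [0.0034 0.1028] z 0.1184 rpy [-3.141 -0.     1.391] F [-4.1  1.6  3.5] w 0.0258 ff 2.3
units [ 0.037 -0.04   0.023  0.029]
```

```bash
python3 -m creep '[[0,-0.03,0,0,0.28],[0,-0.03,0,0,0.2],[0,-0.03,0,0,0.2],[0,-0.03,0,0,0.2]]' 60;  python3 - <<'E'
from h import *
go([0.001,.105],.117)
E
```

```text
clock: 8.02
position: [0.5082, 0.251, 0.1184]
tool_rot: [-3.141, -0.0, 1.39]
force: [-6.5, 0.3, 7.4]
grip_width: 0.0212
finger_force: 59.0
t 8.03 loc [0.0017 0.1027] z 0.1184 rpy [-3.141 -0.     1.39 ] F [-6.5  0.3  7.4] w 0.0212 ff 59.0
units [ 0.038 -0.012  0.024  0.023]
```

```bash
python3 -m creep '[[-0.1,-0.015,0,0,0.2],[-0.25,-0.015,0,0,0.2],[-0.4,-0.015,0,0,0.2],[-0.5,-0.015,0,0,0.2],[-0.5,-0.015,0,0,0.2]]' 60;  python3 - <<'E'
from h import *
go([0.001,.105],.117)
E
```

```text
clock: 8.65
position: [0.5025, 0.221, 0.1184]
tool_rot: [3.141, 0.0, 1.39]
force: [-2.3, -1.6, 9.8]
grip_width: 0.0217
finger_force: 59.2
t 8.65 loc [0.0016 0.0721] z 0.1184 rpy [3.141 0.    1.39 ] F [-2.3 -1.6  9.8] w 0.0217 ff 59.2
units [ 0.548 -0.008  0.024  0.024]
```

```bash
python3 -m creep '[[-0.12,0,0,0,0.2],[-0.3,0,0,0,0.2],[-0.48,0,0,0,0.2],[-0.66,0,0,0,0.2],[-0.8,0,0,0,0.2]]' 60; python3 -m creep '[[-0.12,0,0,0,0.2],[-0.3,0,0,0,0.2],[-0.45,0,0,0,0.2],[-0.55,0,0,0,0.2],[-0.55,0,0,0,0.2]]' 60;  python3 - <<'E'
from h import *
go([0.001,.105],.117)
f=grab_frame("top");g=grab_frame("side");cv2.imwrite("pics/f4.png",f);cv2.imwrite("pics/g4.png",g)
a=cv2.resize(f[245:335,275:365],None,fx=4.4,fy=4.4,interpolation=cv2.INTER_CUBIC);b=cv2.resize(g[240:330,215:315],None,fx=4,fy=4,interpolation=cv2.INTER_CUBIC)
cv2.imwrite("pics/c4.png",np.hstack([a[:360],b[:360]]))
E
```

```text
clock: 9.28
position: [0.4939, 0.175, 0.1184]
tool_rot: [3.141, -0.001, 1.391]
force: [0.4, 8.3, 5.0]
grip_width: 0.0213
finger_force: 58.7
clock: 9.9
position: [0.4878, 0.1421, 0.1184]
tool_rot: [3.141, -0.001, 1.391]
force: [-2.6, 3.1, 8.2]
grip_width: 0.0213
finger_force: 59.0
t 9.9 loc [ 0.0016 -0.0082] z 0.1184 rpy [ 3.141e+00 -1.000e-03  1.391e+00] F [-2.6  3.1  8.2] w 0.0213 ff 59.0
units [ 1.886 -0.003  0.023  0.03 ]
```

View pics/c4.png

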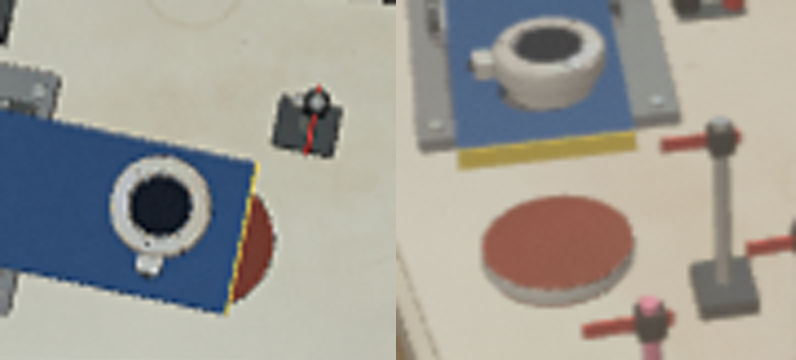

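```bash
python3 - <<'E'
from h import *
T=lambda a:(np.array(a,float)+.5)/4.4-.5+[275,245]
S=lambda a:(np.array(a,float)-[396,0]+.5)/4-.5+[215,240]
for n,F,L,t in(("top",T,[[258,163],[230,315]],[[306,152],[313,118]]),("side",S,[[459,150],[636,134]],[[662,145],[712,141]])):
    print(n,"edge",[w2loc(ray(n,*F(p),.102)).round(4) for p in L],"blade",[w2loc(ray(n,*F(p),.112)).round(4) for p in t])
f=cv2.imread("pics/f4.png");h=cv2.cvtColor(f,cv2.COLOR_BGR2HSV)
y=np.argwhere((h[...,0]>18)&(h[...,0]<36)&(h[...,1]>110)&(h[...,2]>80));y=y[(y[:,0]>275)&(y[:,0]<322)&(y[:,1]>320)&(y[:,1]<340)]
print("yellow",[(w2loc(ray("top",v,u,.102))*1000).round(1).tolist() for u,v in y[::6]])
# rightmost blue/yellow->background crossing per row, subpixel on saturation
for v in range(288,314,4):
    print(v,f[v,325:342].tolist() if v==288 else '')
E
```

```text
top edge [array([ 0.049 , -0.2798]), array([-0.0506, -0.2812])] blade [array([ 0.061 , -0.3087]), array([ 0.0837, -0.3089])]
side edge [array([-0.0471, -0.2739]), array([ 0.0515, -0.278 ])] blade [array([ 0.0629, -0.3054]), array([ 0.0905, -0.3071])]
yellow [[47.9, -279.2], [24.3, -278.1], [4.2, -279.2], [-19.1, -278.1], [-41.7, -279.7]]
288 [[117, 77, 47], [116, 76, 46], [117, 77, 47], [118, 78, 48], [118, 78, 47], [118, 74, 43], [104, 104, 85], [122, 206, 221], [182, 196, 197], [176, 192, 194], [172, 191, 192], [173, 190, 191], [173, 189, 191], [172, 189, 192], [172, 190, 192], [172, 188, 191], [172, 189, 191]]
292 
296 
300 
304 
308 
312
```

The nose edge (top crop x≈257→229) is about 28 mm short of the blade tip at (306,153), and both views agree.

```bash
python3 -m creep '[[-0.1,0,0,0,0.2],[-0.22,0,0,0,0.2],[-0.34,0,0,0,0.2],[-0.43,0,0,0,0.2],[-0.43,0,0,0,0.2]]' 60; python3 -m creep '[[0,0,0,0,0.2],[0,0,0,0,0.2]]' 60;  python3 - <<'E'
from h import *
go([0.001,.105],.117)
f=grab_frame("top");g=grab_frame("side");cv2.imwrite("pics/f5.png",f);cv2.imwrite("pics/g5.png",g)
a=cv2.resize(f[260:320,315:365],None,fx=8,fy=8,interpolation=cv2.INTER_CUBIC);b=cv2.resize(g[255:315,235:305],None,fx=5.7,fy=5.7,interpolation=cv2.INTER_CUBIC)
cv2.imwrite("pics/c5.png",np.hstack([a[:340],b[:340]]))
E
```

```text
clock: 10.62
position: [0.4833, 0.1174, 0.1185]
tool_rot: [3.141, -0.001, 1.391]
force: [-3.3, 7.5, 9.9]
grip_width: 0.0215
finger_force: 59.2
clock: 10.88
position: [0.4833, 0.1174, 0.1185]
tool_rot: [3.141, -0.001, 1.391]
force: [-3.0, 6.5, 10.1]
grip_width: 0.0213
finger_force: 59.2
t 10.88 loc [ 0.0017 -0.0333] z 0.1185 rpy [ 3.141e+00 -1.000e-03  1.391e+00] F [-3.   6.5 10.1] w 0.0213 ff 59.2
units [ 2.305 -0.     0.025  0.036]
```

View pics/c5.png

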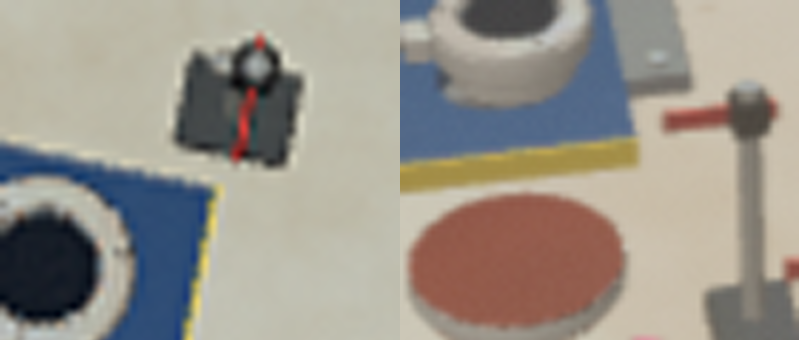

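```bash
python3 - <<'E'
from h import *
T=lambda a:(np.array(a,float)+.5)/8-.5+[315,260]
S=lambda a:(np.array(a,float)-[400,0]+.5)/5.7-.5+[235,255]
for n,F,L,t in(("top",T,[[218,187],[191,335]],[[237,157],[248,95]]),("side",S,[[638,139],[401,163]],[[664,121],[725,114]])):
    print(n,"edge",[(w2loc(ray(n,*F(p),.102))*1000).round(1) for p in L],"blade",[(w2loc(ray(n,*F(p),.112))*1000).round(1) for p in t])
# fit: where each view says a point at x=.061 on the edge at each y would project relative to tip
E
```

```text
top edge [array([  50.3, -304.5]), array([  -3.3, -305.1])] blade [array([  60.9, -308.7]), array([  83.5, -308.4])]
side edge [array([  52.4, -301.1]), array([ -38.9, -298.7])] blade [array([  62.4, -305.1]), array([  86.3, -305.1])]
```

```bash
python3 -m creep '[[-0.03,0,0,0,0.2],[-0.06,0,0,0,0.2],[-0.06,0,0,0,0.2],[-0.06,0,0,0,0.2]]' 60;  python3 - <<'E'
from h import *
go([0.001,.105],.117)
f=grab_frame("top");g=grab_frame("side");cv2.imwrite("pics/f6.png",f);cv2.imwrite("pics/g6.png",g)
a=cv2.resize(f[265:305,325:365],None,fx=10,fy=10,interpolation=cv2.INTER_CUBIC);b=cv2.resize(g[260:300,265:305],None,fx=10,fy=10,interpolation=cv2.INTER_CUBIC)
# overlay: line through the board edge (z=.102) at local y candidates
cv2.imwrite("pics/c6.png",np.hstack([a,b]))
E
```

```text
clock: 11.48
position: [0.4828, 0.1146, 0.1186]
tool_rot: [3.141, -0.002, 1.392]
force: [-2.2, 11.4, 10.9]
grip_width: 0.0217
finger_force: 59.2
t 11.47 loc [ 0.0017 -0.0361] z 0.1186 rpy [ 3.141e+00 -2.000e-03  1.392e+00] F [-2.2 11.4 10.9] w 0.0217 ff 59.2
units [2.352e+00 1.000e-03 2.600e-02 4.000e-02]
```

View pics/c6.png

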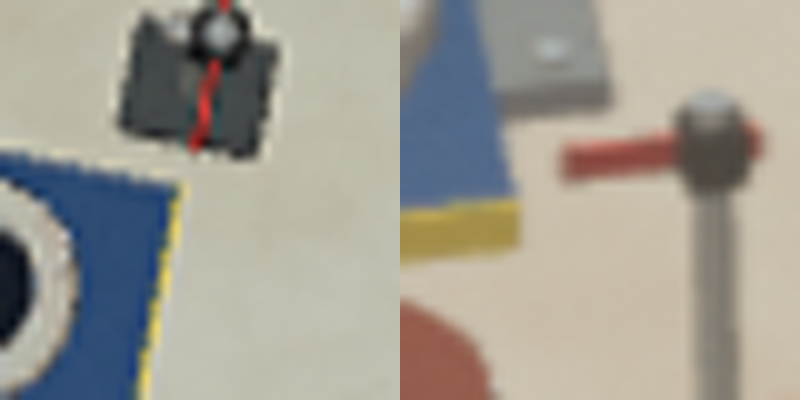

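```bash
cat > m.py <<'E'
from h import *
def cross(p,lvl):
    i=np.where((p[:-1]-lvl)*(p[1:]-lvl)<=0)[0];return [k+(lvl-p[k])/(p[k+1]-p[k]+1e-9) for k in i]
def meas(fn,gn):
    f=cv2.imread(fn).astype(float);g=cv2.imread(gn).astype(float);E=[];Bl=[]
    for v in range(286,312):
        p=f[v,328:350,0];k=cross(p,140.)
        if k:E.append(w2loc(ray("top",328+k[-1],v,.102)))
    for v in range(272,280):
        w=np.clip(f[v,335:355,2]-f[v,335:355,1]-40,0,None)
        if w.sum()>40:Bl.append(w2loc(ray("top",335+(w*np.arange(20)).sum()/w.sum(),v,.114)))
    E=np.array(E)*1e3;Bl=np.array(Bl)*1e3;a=np.polyfit(E[:,0],E[:,1],1)
    print("top edge@61",np.polyval(a,61).round(2),"slope",a[0].round(4),"rms",np.std(E[:,1]-np.polyval(a,E[:,0])).round(2),"blade",Bl.round(1).tolist())
    E=[];Bl=[]
    for u in range(245,316):
        if u<275:
            p=g[268:290,u,2]-g[268:290,u,0];k=cross(p,0.)
            if k:E.append(w2loc(ray("side",u,268+k[0],.102)))
        elif 282<=u<=291:
            w=np.clip(g[268:284,u,2]-g[268:284,u,1]-45,0,None)
            if w.sum()>40:Bl.append(w2loc(ray("side",u,268+(w*np.arange(16)).sum()/w.sum(),.112)))
    E=np.array(E)*1e3;Bl=np.array(Bl)*1e3;a=np.polyfit(E[:,0],E[:,1],1)
    print("side edge@62",np.polyval(a,62).round(2),"slope",a[0].round(4),"rms",np.std(E[:,1]-np.polyval(a,E[:,0])).round(2),"blade",Bl.round(1).tolist())
if __name__=="__main__":
    for i in "56":meas(f"pics/f{i}.png",f"pics/g{i}.png")
E
python3 m.py
```

```text
top edge@61 -305.65 slope -0.0061 rms 0.38 blade [[81.9, -309.8], [78.7, -308.4], [75.7, -308.1], [72.9, -308.7], [70.1, -309.2], [67.3, -309.8], [64.1, -308.9], [61.1, -308.1]]
side edge@62 -303.98 slope -0.6304 rms 10.92 blade [[67.3, -303.9], [69.6, -303.4], [71.8, -303.6], [74.0, -303.8], [76.1, -304.3], [78.3, -304.4], [80.5, -305.2], [82.6, -305.6]]
top edge@61 -308.39 slope -0.0048 rms 0.37 blade [[81.9, -309.8], [78.7, -308.4], [75.7, -308.1], [72.9, -308.7], [70.1, -309.2], [67.3, -309.8], [64.1, -308.8], [61.1, -308.1]]
side edge@62 -303.02 slope -0.57 rms 11.91 blade [[67.2, -303.9], [69.5, -303.5], [71.8, -303.6], [74.0, -303.8], [76.1, -304.3], [78.3, -304.6], [80.5, -305.2]]
```

```bash
python3 - <<'E'
from h import *
from m import cross
g=cv2.imread("pics/g6.png").astype(float);E=[]
for u in range(250,275):
    p=g[274:290,u,2]-g[274:290,u,0];k=cross(p,0.)
    if k:E.append(w2loc(ray("side",u,274+k[0],.102))*1e3)
print(np.round(E,1)[::2].tolist())
print(w2loc(ray("side",276.45,279.65,.102)),w2loc(ray("side",280.85,275.85,.112)))
print(g[272:290,265].astype(int).tolist())
E
```

```text
[[-3.2, -270.7], [1.2, -271.4], [3.0, -300.5], [7.3, -300.9], [11.7, -301.3], [16.1, -301.2], [20.6, -300.6], [25.0, -301.1], [29.4, -301.0], [33.8, -301.7], [38.4, -300.3], [42.8, -300.8], [47.2, -301.1]]
[ 0.0523075  -0.30365732] [ 0.06228962 -0.30518411]
[[135, 103, 80], [137, 106, 83], [136, 104, 82], [137, 105, 82], [138, 105, 83], [137, 105, 82], [137, 106, 83], [138, 106, 84], [134, 118, 108], [99, 155, 165], [74, 144, 163], [71, 142, 162], [72, 142, 162], [85, 148, 168], [131, 172, 186], [171, 190, 200], [174, 191, 202], [161, 179, 195]]
```

```bash
python3 - <<'E'
from h import *
from m import cross
for i in "56":
    g=cv2.imread(f"pics/g{i}.png").astype(float);E=[]
    for u in range(258,275):
        p=g[281:291,u,0];k=cross(p,122.)
        k=[x for x in k if x>2]
        if k:E.append(w2loc(ray("side",u,281+k[0],.090))*1e3)
    E=np.array(E);print(i,np.median(E[:,1]),E[::4].round(1).tolist())
E
```

```text
5 -302.0723263116179 [[10.9, -302.1], [19.8, -301.9], [28.7, -302.1], [37.6, -301.9], [46.5, -302.2]]
6 -305.1487624419096 [[10.6, -304.7], [19.4, -305.2], [28.3, -304.9], [37.2, -305.3], [46.1, -305.6]]
```

The views disagree only within about ±1 mm (top says 0.5 mm short, side says 1 mm past), so the edge is on the mark. I'll let it settle, then check.

```bash
python3 -m creep '[[0,0,0,0,0.2],[0,0,0,0,0.2],[0,0,0,0,0.2],[0,0,0,0,0.2],[0,0,0,0,0.2]]' 60;  python3 - <<'E'
from h import *
from m import meas
cv2.imwrite("pics/f7.png",grab_frame("top"));cv2.imwrite("pics/g7.png",grab_frame("side"));meas("pics/f7.png","pics/g7.png")
s=status.observe();print(s["clock"],s["position"],s["tool_rot"],s["force"],abs(s["qd"]).max())
print(bot.job_done())
E
```

```text
clock: 12.2
position: [0.4828, 0.1146, 0.1186]
tool_rot: [3.141, -0.002, 1.392]
force: [-2.6, 11.5, 11.7]
grip_width: 0.0211
finger_force: 59.2
top edge@61 -308.4 slope -0.0049 rms 0.37 blade [[81.9, -309.8], [78.7, -308.4], [75.7, -308.1], [72.9, -308.7], [70.1, -309.2], [67.3, -309.8], [64.1, -308.8], [61.1, -308.1]]
side edge@62 -302.96 slope -0.5688 rms 11.94 blade [[67.3, -303.9], [69.5, -303.5], [71.8, -303.5], [74.0, -303.8], [76.1, -304.3], [78.3, -304.5], [80.5, -305.0], [82.6, -305.5]]
12.3 [0.48275893 0.11457081 0.11857981] [ 3.14120051e+00 -1.85767379e-03  1.39204718e+00] [-2.39011991 11.31876012 11.33525221] 0.0013515977792984228
the job is handed in; nothing more can be done
None
```

The job is handed in at about 12.3 s: I squeezed and released the trigger, slid the board out along its stand, and the gripper still holds it by the knob, level and still, with its front edge within about 1 mm of the pointer tip.

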